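# Let the walnuts out of the rocker-gate dispenser into the bowl

### The arm

A 7-joint arm with a two-finger parallel gripper is mounted at the origin on the work surface. World frame = base frame: x ahead of the robot, y to its left, z up, the work surface at z = 0. Lengths are in mm, angles in rad, forces in N, time in s.
With the tool pointing down it reaches from about 425 to 1025 mm from the base axis. Payload 3.6 kg.
Tool frame: the origin (TCP) lies at the very end of the fingers, on their centre line; the grasp point (between the pads) lies 19 mm behind it; z points along the fingers, y is the direction in which the jaws open and shut (so a half turn about z gives the same grasp; the last joint's range is limited). The gripper opens to 85 mm and grips with 20 to 120 N. Pads are 22 mm wide; open, the fingers measure 114 mm over their backs; the gripper's body (76 mm by 85 mm) begins 54 mm behind the grasp point. The pads swing forward as they close: fully open they stand 13 mm farther back than shut.
Start: joints at [1.153, 0.591, 0.048, 1.609, -0.033, 0.943, -0.034], TCP at [231.363, -687.096, 231.302] pointing down, gripper open.
Joint ranges: [-2.69, 2.69], [-0.47, 2.24], [-1.27, 1.36], [0.19, 2.51], [-1.53, 4.68], [0.08, 2.07], [-3.09, 3.09]. Speed limits (rad/s): [2.57, 2.57, 3.14, 3.14, 3.14, 3.14, 3.14].

### API

Orientations are given as a unit quaternion [x, y, z, w].
In Python, from station import arm gives the robot as it stands.
- The arm moves only by the shell command python3 -m crank 'ROWS' [FORCE]. ROWS is a JSON object of lists of equal length, an entry for each row: "translation": the shift along the tool's x, y, z in m, a list of three; "angular": the turn, a rotation vector about the tool's x, y, z in degrees, a list of three; "claw": the gripper command: -1 is shut, 1 is fully open, values between are in proportion. In form: {"translation": [[dx, dy, dz], ...], "angular": [[wx, wy, wz], ...], "claw": [claw, ...]}. A call has 1 to 20 rows; each row is the pose to reach, as a shift and turn from the pose commanded when the call began, along the tool's axes at that moment; what a row does not reach only later rows make up. A row lasts 1/8 s, in which the tool goes at most 62.5 mm and 10.7 degrees, less where a joint would pass 70% of its speed; a pose out of reach is approached as far as the arm can. A call with a gripper value outside its range is refused whole. The fingers move at their own pace and stop on an object; FORCE is the grip in N (left out, the last holds). Time passes only in rows, so rows that repeat a pose let the fingers close. It gives the time, the measured TCP pose, the force and the opening at its end, in the units of the state.
- arm.observe(): the state, without advancing time (a new reading comes with each control period).
- arm.snapshot(name): name is "scene" or "top"; returns the picture (420x560x3 uint8, red, green, blue); there is no depth.
- arm.camera_info(name): a dict with "fx", "fy", "cx", "cy" (pixels), "dist_coeffs" ([k1, k2, p1, p2, k3] as OpenCV has them; the pictures are not rectified), "rvec" (rotation vector, rad) and "tvec" (3), from world to camera coordinates, as OpenCV has them. Camera axes: x right, y down, z forward; pixel columns grow to the right and rows downward; lengths in mm; the calibration is good to about 2 mm. A picture is of the moment at which its call begins. camera_info takes no time and is no camera call.
- arm.hand_in(): hands the job in, once; it reports no verdict.
Trained networks look in the newest picture that a camera, given by its name, has taken for a name from the list of things; names that differ only in an ending like _2 or _b are one class to them, and where a whole thing is asked for, a point or a joint stands for the part that bears it (a point fixed in the world has none). Each returns a list of dicts, best first, with "confidence" (0 to 1); they miss things now and then, are a little off and sometimes report something else, mostly with a low value. They report only what shows in the picture. A call takes as long as a camera call.
- arm.look_for(target, camera): "point" ([x, y, z] in mm, in the coordinates of the camera as it stood for that picture, good to about 4 mm: the middle of the surface that is visible of it).
- arm.tip_of(target, camera): "point" ([x, y, z] in mm, in the coordinates of the camera as it stood for that picture, good to about 4 mm: a listed point, or the origin of a listed thing).
The state is a dict: "time": time; "qpos": joint angles; "qvel": joint speeds; "joint_torque": joint torques, N m; "position": TCP position; "tcp_rot": TCP orientation; "contact_force": force on the tool from outside, world axes, zero at the start; "ft_torque": the same for the moment, N m; "gripper_width": finger opening in mm.
Only numpy, scipy, OpenCV 4.12 (cv2) and the standard library are available. Lean on these libraries where they do the work, as an engineer would, in place of code of your own. Each camera call takes 0.05 s, during which the arm holds its last target.

### The job

Gently slide the olive-wood bowl along the shelf, never lifting it, until it nestles under the mouth of the walnut dispenser against its two front legs. Then gently press down the paddle of the rocker with the fingertips so that its other end lifts the gate, keep it down until all three walnuts have rolled into the bowl, let it come back up, and draw clear. Grip nothing, do not touch the walnuts or the gate, and leave the mortar, canister, spatula and lid rack where they are.

Things in the scene. Friction and masses are not known exactly. Their poses are not given: they have to be found in the camera images.
- dispenser: Fixed wooden stand with a chute, 94 x 150 x 125 mm (x, y, z). Origin: on the shelf under its middle. The chute falls 8 degrees to its open mouth at the stand's -y end; the paddle is at the +y end. Front legs, 16 mm thick, at x = -35 and +35, y = -50 mm. Pivot bracket at x -40, y 10 mm, 121 mm high. The chute's back wall at y 63 mm is 117 mm high.
- mouth (a point): Middle of the lip of the chute floor at its open mouth, 75 mm above the shelf (stand frame x 0, y -80 mm). The chute's underside is there 69 mm above the shelf.
- drop (a point): Point on the shelf under the mouth, 35 mm beyond its lip (stand frame x 0, y -115 mm): a bowl nestling against both front legs is centred here within 2 mm. Up to about 20 mm off any way the walnuts still land in the bowl. Its axes are those of the stand; the bowl comes in from -y.
- lever (a joint): Angle of the steel rocker, rad: 0 = level, gate down (rest); grows as the paddle is pressed, stop at 0.5. Walnuts pass above about 0.37. A spring returns it to 0; pressing the paddle takes about 2 N at first, 3.5 N at the end. The pivot axis is level along the stand's x, at stand y 10 mm, z 112 mm, 115 mm from the middle of the paddle.
- paddle (a point): Middle of the top face of the rocker's paddle, a flat steel plate 46 mm (x) by 44 mm (y), 6 mm thick, at the +y end of the rocker; at rest 119 mm above the shelf (stand frame x -30, y 125 mm). At 0.45 rad it is about 50 mm lower and 8 mm nearer the pivot. The space under it is free.
- gate (a point): Middle of the lower edge of the gate, a steel plate 28 mm wide and 31 mm high that hangs from the other (-y) end of the rocker across the chute; at rest at stand frame x 0, y -65, z 83 mm. Only the rocker is to move it.
- bowl: Loose turned olive-wood bowl, round, 132 mm across at its widest (34 mm up), 126 mm across the rim, 84 mm across the foot, 55 mm high, wall 6 mm, floor 8 mm thick, about 0.28 kg. Origin: centre of its underside. Starts on the shelf 35 to 100 mm short of the drop point, on the mouth side of the stand.
- walnut0: Walnut, a ball 32 mm across, origin at its centre; the one next to the gate.
- walnut1: Walnut, same, the second behind the gate.
- walnut2: Walnut, same, the third behind the gate.
- mortar: Stone mortar with pestle leaning in it, 120 mm across, about 135 mm high, origin at the centre of its underside. To be left alone.
- canister: Stainless canister with twist cap, 70 mm across, 113 mm high, origin at the centre of its underside. To be left alone.
- spatula: Coral silicone spatula lying flat, 280 mm long along its x axis, origin near mid-length on its underside. To be left alone.
- lidrack: Black plastic rack whose clip holds a round glass saucepan lid upright, 176 mm wide (x), 90 mm deep, 187 mm high, origin at the centre of its underside. To be left alone.

How it is judged:
By the outcome, as a careful person would: the job done as asked, in the order asked, and still so for the second after the job is handed in, with the robot touching nothing.
It also fails if it takes over 54 s, if anything falls off the work surface, if the arm or the gripper's body presses on something with over 40 N, if the wrist force passes 120 N, or if a joint passes its speed limit or range.

## Working session

There is one attempt and no reset: what is moved stays moved. The work goes in short steps, Python scripts to look and compute and a shell command to move; the robot and the scene stay as the last step left them, time stands still between calls to the robot, and variables do not carry over. Pictures are saved under pics/ and viewed, and the job is handed in when it is done.

```bash
ls; mkdir -p pics; cat > h.py <<'E'
import numpy as np, cv2
from station import arm
from scipy.spatial.transform import Rotation as R
def cam(n):
    c=arm.camera_info(n); K=np.array([[c['fx'],0,c['cx']],[0,c['fy'],c['cy']],[0,0,1.]])
    return K,np.array(c['dist_coeffs']),R.from_rotvec(np.ravel(c['rvec'])).as_matrix(),np.ravel(c['tvec'])
def toworld(p,n):
    K,d,Rm,t=cam(n); return Rm.T@(np.array(p)-t)
def proj(P,n):
    K,d,Rm,t=cam(n); return cv2.projectPoints(np.array(P,float).reshape(-1,1,3),cv2.Rodrigues(Rm)[0],t,K,d)[0].reshape(-1,2)
def ray(uv,n,z):
    K,d,Rm,t=cam(n); u=cv2.undistortPoints(np.array(uv,float).reshape(-1,1,2),K,d).reshape(-1,2)
    D=np.c_[u,np.ones(len(u))]@Rm; C=-Rm.T@t
    return C+D*((z-C[2])/D[:,2])[:,None]
def save(n,f):
    im=arm.snapshot(n); cv2.imwrite('pics/'+f,im[:,:,::-1]); return im
E
python3 - <<'E'
from h import *
s=arm.observe(); print(s['time'],s['position'],s['tcp_rot'],s['contact_force'])
for n in ['scene','top']:
    save(n,n+'0.png')
    K,d,Rm,t=cam(n); print(n,K[0,0],-Rm.T@t, Rm[2])
    for k in ['mouth','paddle','drop','gate','dispenser','bowl','walnut0','mortar','canister','lidrack','spatula']:
        try:
            print(k,[(np.round(toworld(r['point'],n)),round(r['confidence'],2)) for r in arm.tip_of(k,n)[:2]])
        except Exception as e: print(k,e)
print(arm.observe()['time'])
E
```

```text
pics
0.0 [ 231.08619771 -686.3270374   230.12161522] [ 9.86835560e-01  1.61722998e-01 -2.45131476e-04 -1.09095858e-03] [-0.64828584 -0.15525797 -0.29605003]
scene 485.2850203884637 [1673.44094801  315.25216917  941.73402848] [-0.76855921 -0.22391666 -0.59931467]
mouth [(array([560.,  37.,  79.]), 0.65)]
paddle [(array([487., 233., 119.]), 0.84)]
drop []
gate [(array([559.,  51.,  84.]), 0.77)]
dispenser [(array([548., 118.,   1.]), 0.81)]
bowl [(array([604., -53.,   1.]), 0.59), (array([539., 132., 107.]), 0.37)]
walnut0 [(array([555.,  72.,  96.]), 0.66), (array([546., 103.,  97.]), 0.53)]
mortar [(array([415., 446.,   4.]), 0.56)]
canister [(array([623., 414.,  -2.]), 0.69)]
lidrack [(array([ 424., -433.,    0.]), 0.65)]
spatula [(array([756., 127.,  -1.]), 0.57)]
top 462.19766070260346 [4.28700478e+02 4.22999588e-02 1.25701421e+03] [ 0.1345753  -0.01109121 -0.9908413 ]
mouth [(array([557.,  47.,  73.]), 0.73)]
paddle []
drop [(array([422., 448.,   1.]), 0.65)]
gate [(array([557.,  57.,  82.]), 0.76)]
dispenser [(array([543., 119.,   1.]), 0.96), (array([539., 135., 110.]), 0.57)]
bowl [(array([604., -51.,   4.]), 0.97)]
walnut0 [(array([548., 103.,  99.]), 0.57), (array([540., 134., 108.]), 0.54)]
mortar [(array([421., 450.,   2.]), 0.64), (array([560.,  44.,  74.]), 0.27)]
canister [(array([622., 417.,  -0.]), 0.78)]
lidrack [(array([ 420., -428.,   -0.]), 0.89), (array([552.,  73.,  96.]), 0.53)]
spatula [(array([753., 124.,  -2.]), 0.89)]
1.2
```

View pics/scene0.png

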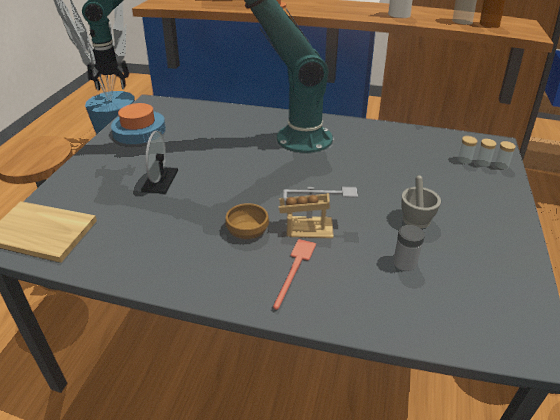

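View pics/top0.png

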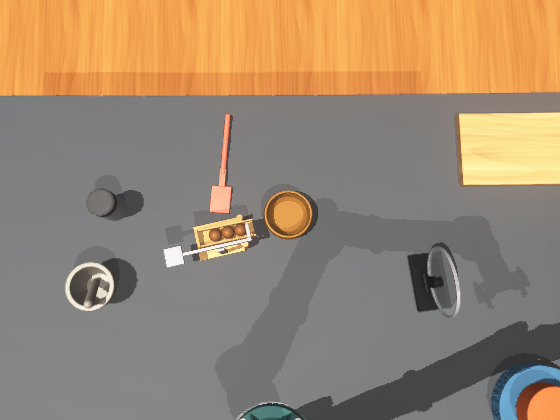

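The scene view shows the bowl at (247,221), left of the dispenser at about (308,213), with the paddle at (350,191). In the top view the bowl is at (288,214), the paddle at (174,256) and the mouth at about (257,229). The networks agree with this. Next I'll fit the stand pose and overlay it on the pictures.

```bash
cat > fit.py <<'E'
from h import *
from scipy.optimize import least_squares
# stand pts: (local, world meas)
obs=[((0,-80),(560,37)),((0,-80),(557,47)),((-30,125),(487,233)),((0,-65),(559,51)),((0,-65),(557,57)),((0,0),(548,118)),((0,0),(543,119))]
pt=ray([[174,256]],'top',119)[0]; print('paddle pix',pt)
obs+= [((-30,125),pt[:2])]*2
L=np.array([o[0] for o in obs],float); W=np.array([o[1] for o in obs],float)
f=lambda p:((L@R.from_rotvec([0,0,p[2]]).as_matrix()[:2,:2].T+p[:2])-W).ravel()
s=least_squares(f,[545,118,.2]); p=s.x; print(p,np.degrees(p[2])); print(f(p).reshape(-1,2).round(1))
def S(l): l=np.atleast_2d(l).astype(float); o=l@R.from_rotvec([0,0,p[2]]).as_matrix().T; o[:,:2]+=p[:2]; return o
print('drop',S([0,-115,0]),'paddle',S([-30,125,119]))
for n in ['top','scene']:
    im=cv2.imread('pics/%s0.png'%n); im=cv2.resize(im,None,fx=4,fy=4,interpolation=cv2.INTER_CUBIC)
    def poly(P,c):
        q=(proj(P,n)*4+1.5).astype(np.int32); cv2.polylines(im,[q],True,c,1)
    poly(S([[-53,103,119],[-7,103,119],[-7,147,119],[-53,147,119]]),(255,0,255))
    for lx in(-35,35): poly(S([[lx-8,-58,0],[lx+8,-58,0],[lx+8,-42,0],[lx-8,-42,0]]),(0,255,0))
    poly(S([[-47,-75,0],[47,-75,0],[47,75,0],[-47,75,0]]),(255,255,0))
    poly(S([[-5,-80,75],[5,-80,75],[0,-70,75]]),(0,255,255))
    a=np.linspace(0,6.28,40)
    b=np.array([604,-52])
    poly(np.c_[b[0]+63*np.cos(a),b[1]+63*np.sin(a),55+0*a],(0,0,255))
    poly(np.c_[b[0]+42*np.cos(a),b[1]+42*np.sin(a),0*a],(0,0,255))
    c=proj(S([0,-20,60]),n)[0]*4; x,y=int(c[0])-400,int(c[1])-300; x=max(x,0);y=max(y,0)
    cv2.imwrite('pics/ov_%s.png'%n,im[y:y+600,x:x+800])
E
python3 fit.py
```

```text
paddle pix [487.94001227 231.91250585 119.        ]
[5.43663771e+02 1.18003962e+02 2.15493690e-01] 12.346878945785285
[[ 0.8  2.9]
 [ 3.8 -7.1]
 [ 0.6  0.7]
 [-1.4  3.5]
 [ 0.6 -2.5]
 [-4.3  0. ]
 [ 0.7 -1. ]
 [-0.3  1.8]
 [-0.3  1.8]]
drop [[568.25418918   5.66380285   0.        ]] paddle [[487.62892658 233.69793852 119.        ]]
```

View pics/ov_top.png

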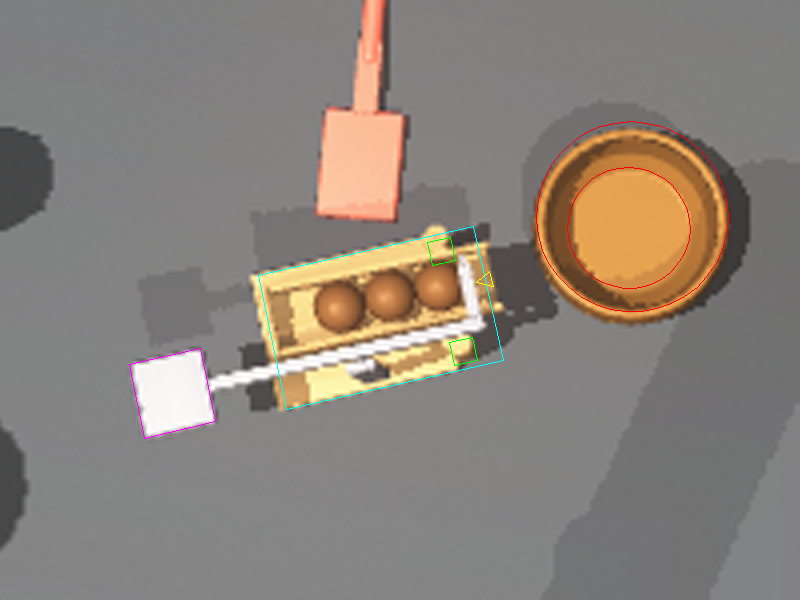

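View pics/ov_scene.png

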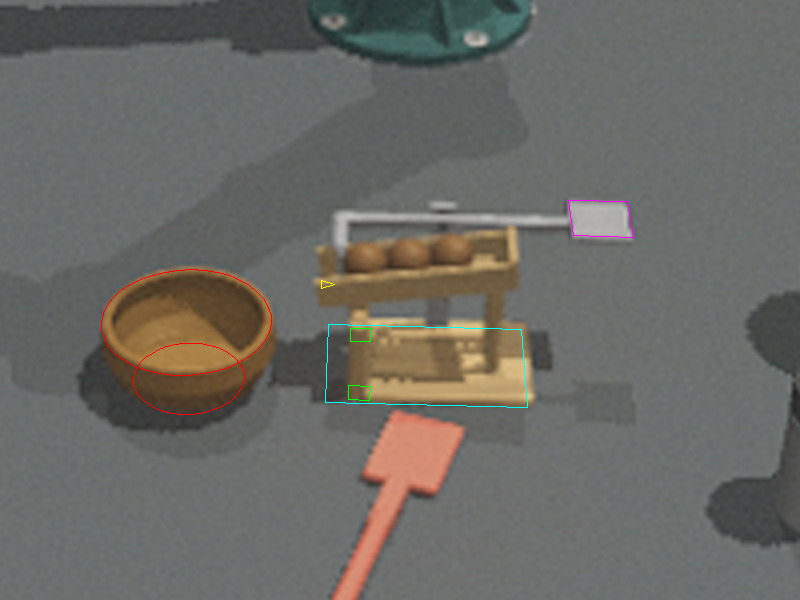

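The stand fit matches both views: the paddle outline and legs coincide at yaw 12.3°, and the drop point is about (568,6). The bowl rim in the top view sits about 4 mm lower than my overlay, which puts the bowl near (601,-52). My plan is to cradle the bowl from behind with the open fingers, pushing along heading 111°.

```bash
cat >> h.py <<'E'
def delta(P,heading):
    "tool-frame shift (m) and rotvec (deg) to reach TCP P with tool down and tool x at heading deg"
    s=arm.observe(); r0=R.from_quat(s['tcp_rot'])
    x=np.array([np.cos(np.radians(heading)),np.sin(np.radians(heading)),0]); z=np.array([0,0,-1.])
    r1=R.from_matrix(np.c_[x,np.cross(z,x),z])
    print('t',round(s['time'],2),'pos',s['position'].round(1) if hasattr(s['position'],'round') else s['position'],'->',P,'dxyz',(r0.inv().apply(np.array(P)-s['position'])/1000).round(4),'rot',np.degrees((r0.inv()*r1).as_rotvec()).round(1),'F',np.round(s['contact_force'],1))
E
python3 - <<'E'
from h import *
delta([632,-133,330],111);delta([632,-133,100],111)
E
```

```text
t 1.2 pos [ 231.3 -687.1  231.3] -> [632, -133, 330] dxyz [ 0.5565 -0.3973 -0.0987] rot [ -0.    0.  -92.4] F [-0.2  0.2  0.4]
t 1.2 pos [ 231.3 -687.1  231.3] -> [632, -133, 100] dxyz [ 0.5565 -0.3973  0.1313] rot [ -0.    0.  -92.4] F [-0.2  0.2  0.4]
```

```bash
python3 -m crank '{"translation":[[0,0,-0.05],[0.02,-0.015,-0.1],[0.06,-0.043,-0.1],[0.1,-0.072,-0.1],[0.14,-0.1,-0.1],[0.18,-0.129,-0.1],[0.22,-0.157,-0.1],[0.26,-0.186,-0.1],[0.3,-0.215,-0.1],[0.34,-0.243,-0.1],[0.38,-0.272,-0.1],[0.42,-0.3,-0.1],[0.46,-0.329,-0.1],[0.5,-0.357,-0.1],[0.53,-0.379,-0.1],[0.5565,-0.397,-0.09],[0.5565,-0.397,-0.05],[0.5565,-0.397,0],[0.5565,-0.397,0.03],[0.5565,-0.397,0.03]],"angular":[[0,0,0],[0,0,-5],[0,0,-12],[0,0,-19],[0,0,-26],[0,0,-33],[0,0,-40],[0,0,-47],[0,0,-54],[0,0,-61],[0,0,-68],[0,0,-75],[0,0,-82],[0,0,-88],[0,0,-92.4],[0,0,-92.4],[0,0,-92.4],[0,0,-92.4],[0,0,-92.4],[0,0,-92.4]],"claw":[1,1,1,1,1,1,1,1,1,1,1,1,1,1,1,1,1,1,1,1]}'
python3 - <<'E'
from h import *
delta([632,-133,15],111)
save('top','top1.png'); save('scene','scene1.png')
for n in ['top','scene']:
  print([(toworld(r['point'],n).round(),r['confidence']) for r in arm.tip_of('bowl',n)])
E
```

```text
time: 3.7
position: [630.0, -133.4, 198.7]
tcp_rot: [0.566, 0.824, -0.001, -0.003]
contact_force: [0.3, -0.8, 0.2]
gripper_width: 85.6
t 3.7 pos [ 630.  -133.4  198.7] -> [632, -133, 15] dxyz [-0.0009  0.003   0.1837] rot [-0.3 -0.2  0. ] F [ 0.3 -0.8  0.2]
[(array([602., -51.,   1.]), 0.95)]
[(array([605., -49.,   1.]), 0.63), (array([547., 120.,  -2.]), 0.53)]
```

View pics/scene1.png

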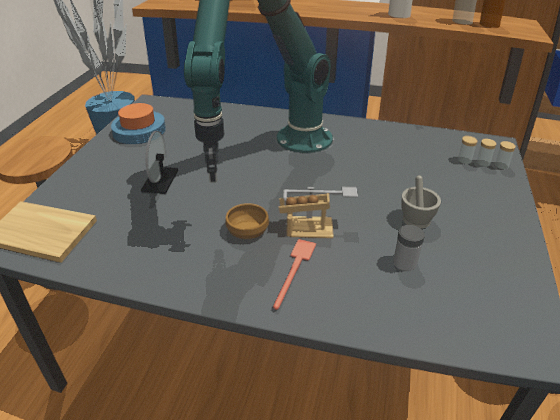

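View pics/top1.png

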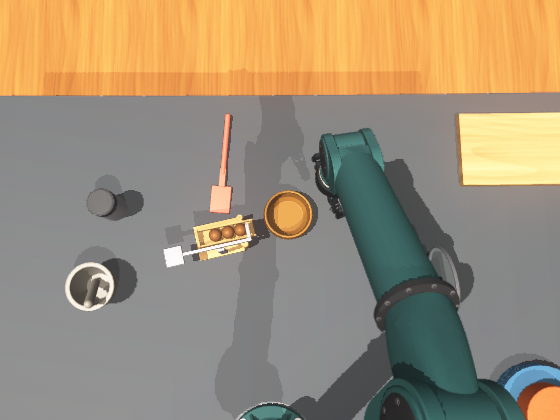

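The arm is behind the bowl. In the top view the fingers show near (328,180) and the bowl is still at (288,214). Next I'll lower it.

```bash
python3 -m crank '{"translation":[[0,0.002,0.05],[0,0.003,0.1],[0,0.003,0.14],[0,0.003,0.17],[0,0.003,0.184],[0,0.003,0.184]],"angular":[[0,0,0],[0,0,0],[0,0,0],[0,0,0],[0,0,0],[0,0,0]],"claw":[1,1,1,1,1,1]}'
python3 - <<'E'
from h import *
delta([624.5,-108.5,15],111);delta([590,-52,15],111)
save('top','top2.png'); im=save('scene','scene2.png'); cv2.imwrite('pics/s2z.png',cv2.resize(im[140:260,180:340,::-1],None,fx=5,fy=5))
E
```

```text
time: 4.65
position: [635.4, -132.3, 17.7]
tcp_rot: [0.566, 0.824, 0.0, 0.0]
contact_force: [-0.1, 0.7, 0.0]
gripper_width: 85.1
t 4.65 pos [ 635.4 -132.3   17.7] -> [624.5, -108.5, 15] dxyz [ 0.0261 -0.0017  0.0027] rot [0. 0. 0.] F [-0.1  0.7  0. ]
t 4.65 pos [ 635.4 -132.3   17.7] -> [590, -52, 15] dxyz [ 0.0912 -0.0136  0.0027] rot [0. 0. 0.] F [-0.1  0.7  0. ]
```

View pics/s2z.png

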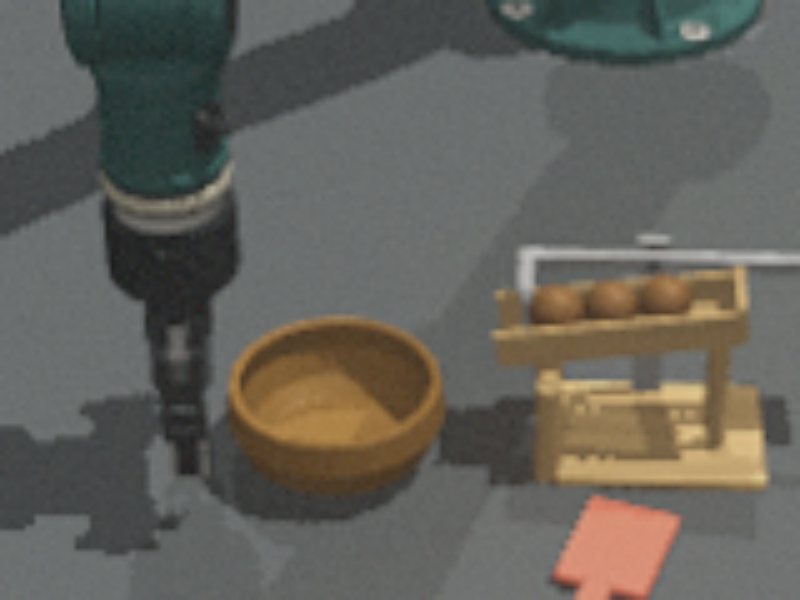

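The fingers now straddle the back of the bowl with a small gap. I'll start pushing slowly.

```bash
python3 -m crank '{"translation":[[0.008,-0.001,0.002],[0.015,-0.002,0.002],[0.02,-0.002,0.002],[0.024,-0.002,0.002],[0.028,-0.002,0.002],[0.032,-0.003,0.002],[0.036,-0.004,0.002],[0.04,-0.005,0.002],[0.044,-0.0055,0.002],[0.048,-0.006,0.002],[0.052,-0.007,0.002],[0.056,-0.0075,0.002],[0.06,-0.008,0.002],[0.06,-0.008,0.002]],"angular":[[0,0,0],[0,0,0],[0,0,0],[0,0,0],[0,0,0],[0,0,0],[0,0,0],[0,0,0],[0,0,0],[0,0,0],[0,0,0],[0,0,0],[0,0,0],[0,0,0]],"claw":[1,1,1,1,1,1,1,1,1,1,1,1,1,1]}'
python3 - <<'E'
from h import *
delta([590,-52,15],111)
im=save('top','top3.png'); cv2.imwrite('pics/t3z.png',cv2.resize(im[140:290,140:340,::-1],None,fx=4,fy=4))
im=save('scene','scene3.png'); cv2.imwrite('pics/s3z.png',cv2.resize(im[140:260,180:340,::-1],None,fx=5,fy=5))
for n in ['top','scene']:
  print([(toworld(r['point'],n).round(),r['confidence']) for r in arm.tip_of('bowl',n)])
E
```

```text
time: 6.5
position: [605.5, -78.3, 15.2]
tcp_rot: [0.566, 0.824, 0.0, -0.0]
contact_force: [-0.3, -0.7, 0.3]
gripper_width: 85.4
t 6.5 pos [605.5 -78.3  15.2] -> [590, -52, 15] dxyz [ 0.0301 -0.005   0.0003] rot [-0. -0.  0.] F [-0.3 -0.7  0.3]
[(array([588., -22.,   1.]), 0.92)]
[]
```

View pics/s3z.png

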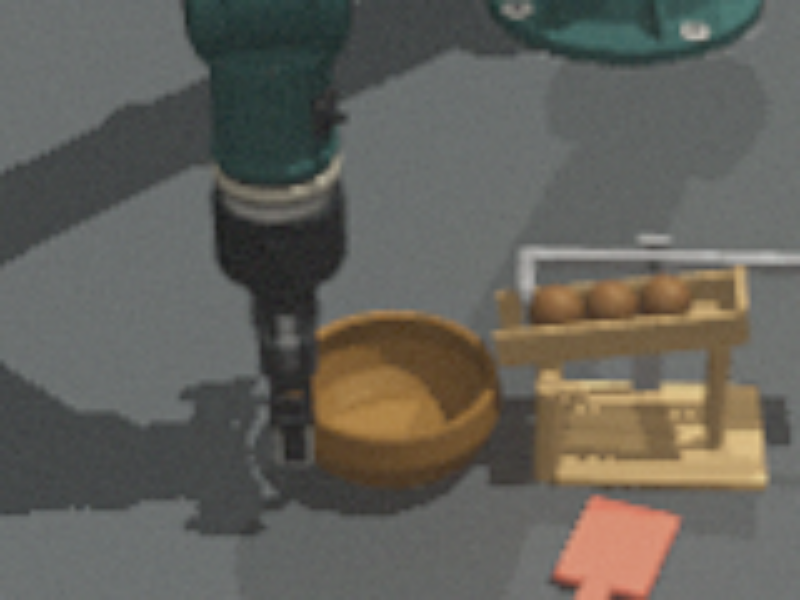

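View pics/t3z.png

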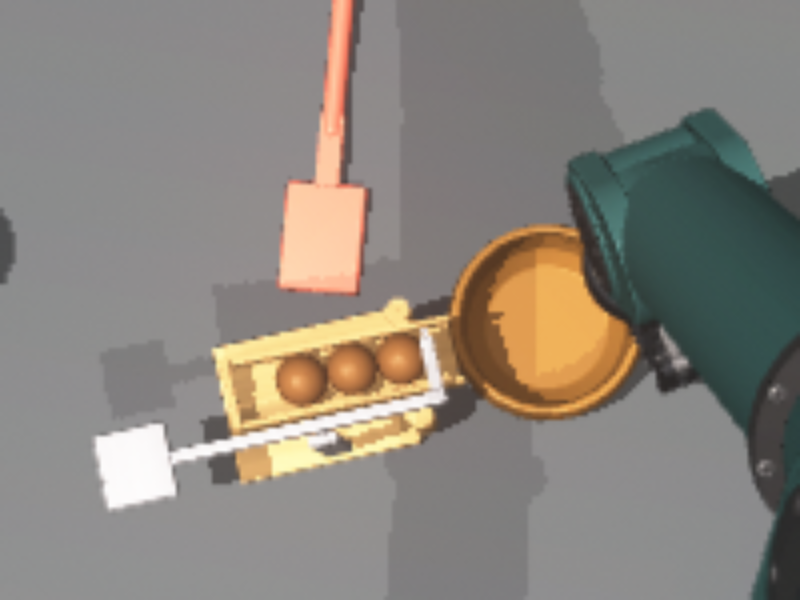

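The bowl is cradled and sliding, now at about (587,-22), and the fingers are on its left rim at (295,430) in the zoomed scene view. I'll go on slowly to just short of the legs.

```bash
python3 -m crank '{"translation":[[0.003,-0.001,0],[0.006,-0.002,0],[0.009,-0.003,0],[0.012,-0.004,0],[0.015,-0.0045,0],[0.018,-0.005,0],[0.021,-0.0055,0],[0.024,-0.006,0],[0.027,-0.0065,0],[0.029,-0.007,0],[0.029,-0.007,0]],"angular":[[0,0,0],[0,0,0],[0,0,0],[0,0,0],[0,0,0],[0,0,0],[0,0,0],[0,0,0],[0,0,0],[0,0,0],[0,0,0]],"claw":[1,1,1,1,1,1,1,1,1,1,1]}'
python3 - <<'E'
from h import *
delta([586.5,-50.6,15],111)
im=save('top','top4.png'); cv2.imwrite('pics/t4z.png',cv2.resize(im[140:290,140:340,::-1],None,fx=4,fy=4))
im=save('scene','scene4.png'); cv2.imwrite('pics/s4z.png',cv2.resize(im[140:260,180:340,::-1],None,fx=5,fy=5))
for n in ['top','scene']:
  print([(toworld(r['point'],n).round(),r['confidence']) for r in arm.tip_of('bowl',n)])
E
```

```text
time: 8.07
position: [588.8, -54.0, 15.3]
tcp_rot: [0.566, 0.824, 0.0, -0.0]
contact_force: [0.2, -1.2, 0.7]
gripper_width: 85.5
t 8.07 pos [588.8 -54.   15.3] -> [586.5, -50.6, 15] dxyz [ 0.004  -0.0009  0.0003] rot [-0. -0.  0.] F [ 0.2 -1.2  0.7]
[(array([572.,  -1.,   2.]), 0.58)]
[(array([571.,   1.,   3.]), 0.94)]
```

View pics/s4z.png

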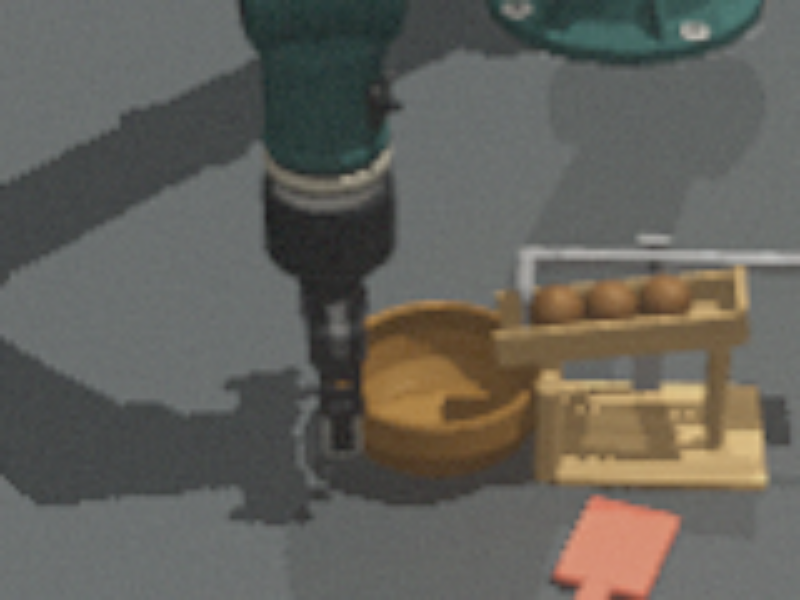

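View pics/t4z.png

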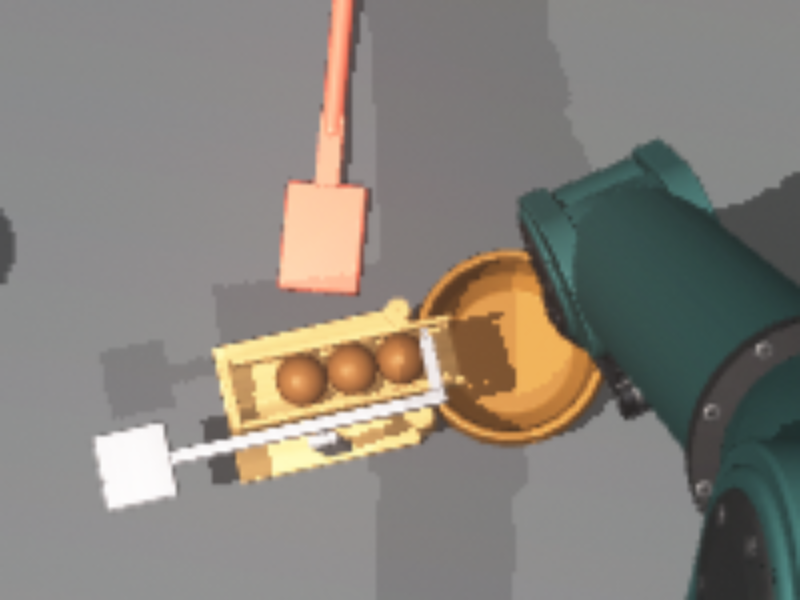

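The bowl is about 4–6 mm short of the legs, with its front rim already under the mouth. I'll nudge it in 1 mm steps and watch the force.

```bash
python3 -m crank '{"translation":[[0.001,0,0],[0.002,0,0],[0.003,0,0],[0.004,0,0],[0.004,0,0]],"angular":[[0,0,0],[0,0,0],[0,0,0],[0,0,0],[0,0,0]],"claw":[1,1,1,1,1]}'
python3 - <<'E'
from h import *
s=arm.observe();print(s['position'].round(1),s['contact_force'].round(1))
E
python3 -m crank '{"translation":[[0.001,0,0],[0.002,0,0],[0.002,0,0]],"angular":[[0,0,0],[0,0,0],[0,0,0]],"claw":[1,1,1]}'
python3 - <<'E'
from h import *
s=arm.observe();print(s['position'].round(1),s['contact_force'].round(1))
im=save('top','top5.png'); cv2.imwrite('pics/t5z.png',cv2.resize(im[140:290,140:340,::-1],None,fx=4,fy=4))
im=save('scene','scene5.png'); cv2.imwrite('pics/s5z.png',cv2.resize(im[140:260,180:340,::-1],None,fx=5,fy=5))
for n in ['top','scene']:
  print([(toworld(r['point'],n).round(),r['confidence']) for r in arm.tip_of('bowl',n)])
E
```

```text
time: 8.9
position: [588.4, -53.0, 15.4]
tcp_rot: [0.567, 0.824, -0.001, 0.001]
contact_force: [1.9, -5.2, -1.3]
gripper_width: 85.4
[588.4 -53.   15.4] [ 1.9 -5.2 -1.3]
time: 9.28
position: [588.3, -52.9, 15.5]
tcp_rot: [0.567, 0.824, -0.001, 0.002]
contact_force: [2.9, -8.3, -1.3]
gripper_width: 85.2
[588.3 -52.9  15.5] [ 2.9 -8.3 -1.3]
[(array([556.,  56.,  82.]), 0.44), (array([539., 135., 109.]), 0.25)]
[(array([573.,   2.,  -2.]), 0.66), (array([751., 128.,  -1.]), 0.21)]
```

View pics/s5z.png

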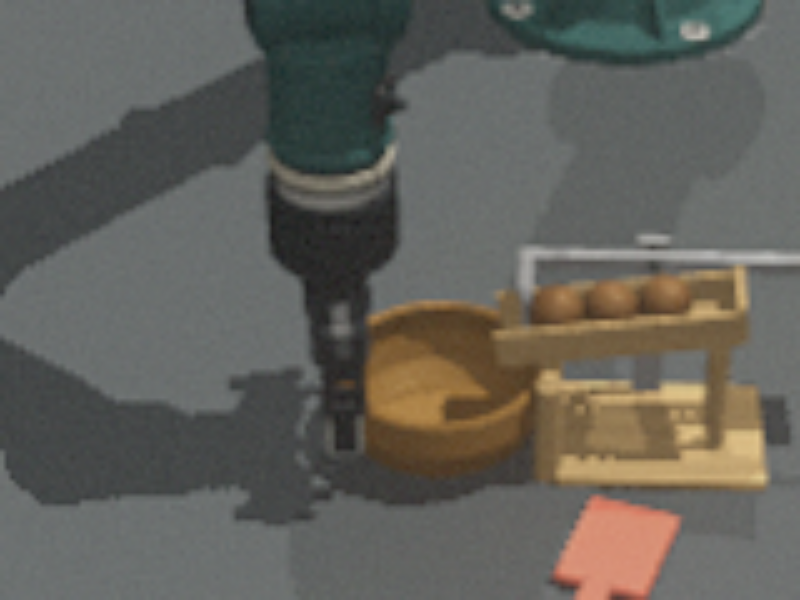

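The force rose to 9 N with no further motion, so the bowl is against at least one leg. I'll back off, measure, and re-seat it squarely along the stand's own axis.

```bash
python3 -m crank '{"translation":[[-0.006,0,0],[-0.014,0,0],[-0.03,0,0],[-0.045,0,0],[-0.045,0,0]],"angular":[[0,0,0],[0,0,0],[0,0,2],[0,0,8.6],[0,0,8.6]],"claw":[1,1,1,1,1]}'
python3 - <<'E'
from h import *
delta([568.25+.2135*66,5.66-.977*66,15],102.35)
im=save('top','top6.png'); cv2.imwrite('pics/t6z.png',cv2.resize(im[170:270,200:333,::-1],None,fx=6,fy=6,interpolation=cv2.INTER_CUBIC))
im=save('scene','scene6.png'); cv2.imwrite('pics/s6z.png',cv2.resize(im[180:255,210:310,::-1],None,fx=8,fy=8,interpolation=cv2.INTER_CUBIC))
for n in ['top','scene']:
  print([(toworld(r['point'],n).round(),r['confidence']) for r in arm.tip_of('bowl',n)])
E
```

```text
time: 10.1
position: [603.4, -93.0, 15.2]
tcp_rot: [0.627, 0.779, -0.0, 0.001]
contact_force: [0.1, -0.3, -0.6]
gripper_width: 85.4
t 10.1 pos [603.4 -93.   15.2] -> [582.341, -58.822, 15] dxyz [ 0.0379 -0.0133  0.0002] rot [ 0.   0.1 -0.1] F [ 0.1 -0.3 -0.6]
[(array([572.,   2.,   3.]), 0.87)]
[(array([569.,   3.,   1.]), 0.58), (array([545., 104.,  98.]), 0.53)]
```

View pics/t6z.png

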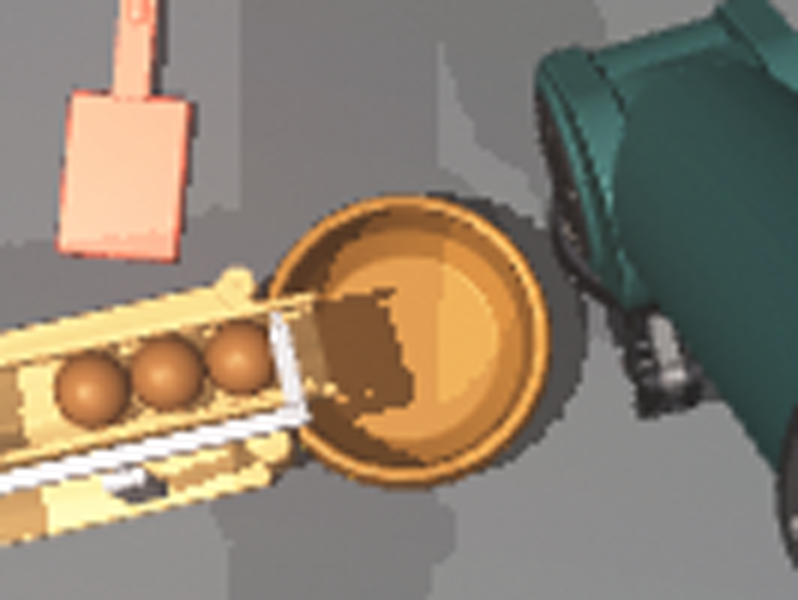

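View pics/s6z.png

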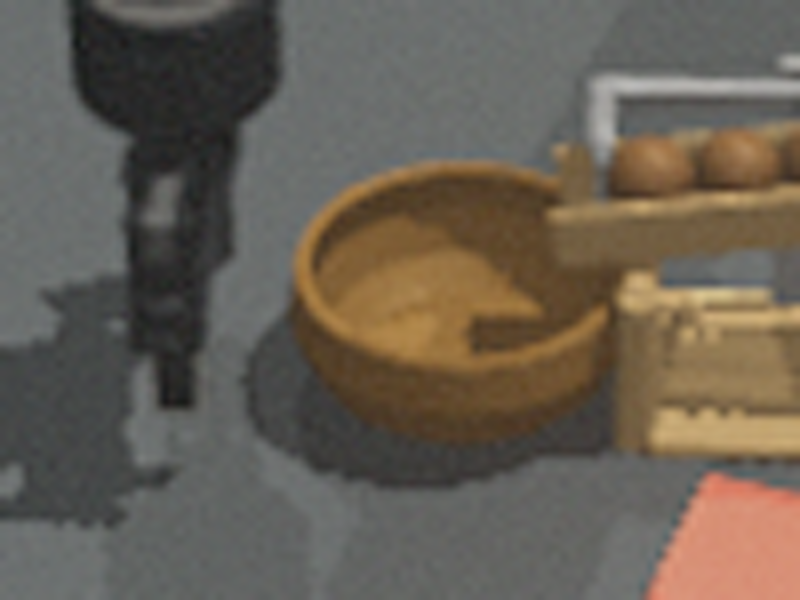

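In the top view the bowl rim's centre is at about (268.3,227.0) px, and the two legs sit at about (239.7,216.7) and (247.5,244.7). I'll compute the residual offset in the stand frame.

```bash
python3 - <<'E'
from h import *
p=np.array([543.66,118.0]);Rz=R.from_rotvec([0,0,.2155]).as_matrix()[:2,:2]
im=cv2.imread('pics/top6.png')
# rim points hand-read (zoom px)
q=np.array([[410,198],[350,212],[300,248],[548,345],[530,415],[490,462],[410,487],[350,472],[505,237]])/6.+[200,170]-.42
w=ray(q,'top',55)[:,:2]
A=np.c_[2*w,np.ones(len(w))];s=np.linalg.lstsq(A,(w**2).sum(1),rcond=None)[0];c=s[:2]
print(c,np.sqrt(s[2]+c@c)); print('stand',(c-p)@Rz)
for b in[(572,2),(569,3)]: print((np.array(b)-p)@Rz)
E
```

```text
[565.83623726   2.9388287 ] 62.70750004574391
stand [  -2.94091596 -117.14183562]
[   2.8795212  -119.37698253]
[   0.16274829 -117.75860526]
```

The estimates scatter around the drop point: stand x is between -3 and +3, and y is about -118. I'll re-seat with the cradle on the stand axis.

```bash
python3 -m crank '{"translation":[[0.008,-0.0067,0],[0.02,-0.0133,0],[0.03,-0.0133,0],[0.034,-0.0133,0],[0.037,-0.0133,0],[0.039,-0.0133,0],[0.041,-0.0133,0],[0.042,-0.0133,0],[0.042,-0.0133,0]],"angular":[[0,0,0],[0,0,0],[0,0,0],[0,0,0],[0,0,0],[0,0,0],[0,0,0],[0,0,0],[0,0,0]],"claw":[1,1,1,1,1,1,1,1,1]}'
python3 -m crank '{"translation":[[0.001,0,0],[0.002,0,0],[0.003,0,0],[0.003,0,0]],"angular":[[0,0,0],[0,0,0],[0,0,0],[0,0,0]],"claw":[1,1,1,1]}'
```

```text
time: 11.42
position: [580.7, -53.8, 15.2]
tcp_rot: [0.627, 0.779, -0.001, 0.0]
contact_force: [0.7, -3.8, -0.0]
gripper_width: 85.7
time: 11.92
position: [581.4, -52.2, 15.5]
tcp_rot: [0.627, 0.779, -0.0, 0.001]
contact_force: [2.6, -6.0, -1.1]
gripper_width: 85.4
```

```bash
python3 -m crank '{"translation":[[0.001,0,0],[0.002,0,0],[0.003,0,0],[0.003,0,0]],"angular":[[0,0,0],[0,0,0],[0,0,0],[0,0,0]],"claw":[1,1,1,1]}'
python3 -m crank '{"translation":[[-0.006,0,0],[-0.012,0,0],[-0.03,0,0],[-0.06,0,0],[-0.07,0,-0.05],[-0.07,0,-0.1],[-0.07,0,-0.15],[-0.07,0,-0.2],[-0.07,0,-0.2]],"angular":[[0,0,0],[0,0,0],[0,0,0],[0,0,0],[0,0,0],[0,0,0],[0,0,0],[0,0,0],[0,0,0]],"claw":[1,1,1,1,1,1,0,-1,-1]}'
python3 - <<'E'
from h import *
delta([487.7,233.5,240],102.35)
im=save('top','top7.png'); cv2.imwrite('pics/t7z.png',cv2.resize(im[170:270,200:333,::-1],None,fx=6,fy=6,interpolation=cv2.INTER_CUBIC))
im=save('scene','scene7.png'); cv2.imwrite('pics/s7z.png',cv2.resize(im[180:255,210:310,::-1],None,fx=8,fy=8,interpolation=cv2.INTER_CUBIC))
for n in ['top','scene']:
  print([(toworld(r['point'],n).round(),r['confidence']) for r in arm.tip_of('bowl',n)])
E
```

```text
time: 12.42
position: [581.3, -51.9, 15.6]
tcp_rot: [0.628, 0.778, -0.001, 0.003]
contact_force: [3.7, -11.3, -0.3]
gripper_width: 85.5
time: 13.55
position: [597.8, -115.8, 219.9]
tcp_rot: [0.627, 0.779, 0.003, 0.004]
contact_force: [0.7, 0.0, -0.6]
gripper_width: 32.4
t 13.55 pos [ 597.8 -115.8  219.9] -> [487.7, 233.5, 240] dxyz [ 0.3647 -0.0325 -0.0215] rot [0.5 0.2 0. ] F [ 0.7  0.  -0.6]
[(array([572.,   2.,   2.]), 0.64)]
[(array([573.,   0.,   3.]), 0.98)]
```

View pics/t7z.png

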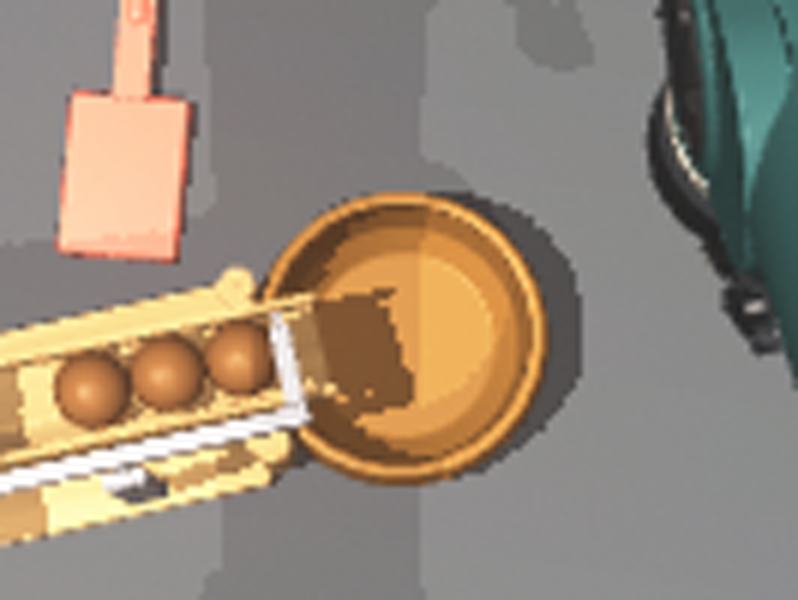

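View pics/s7z.png

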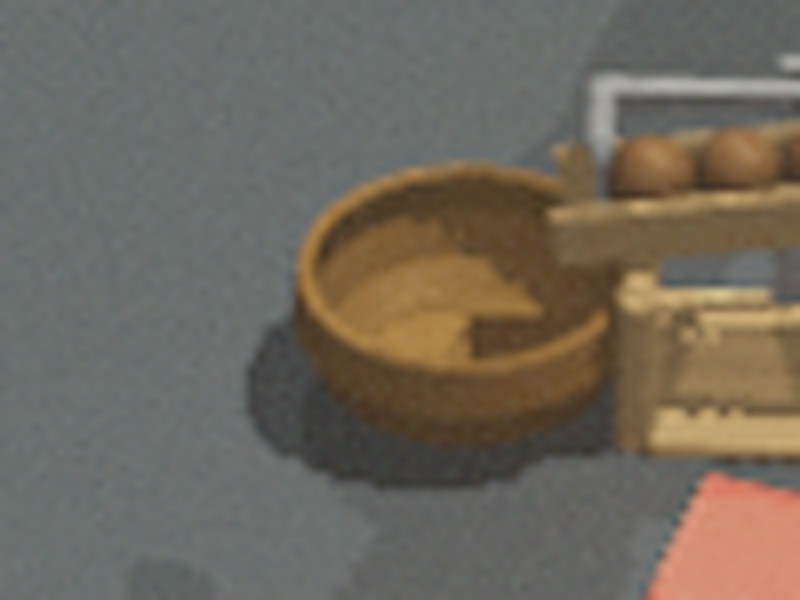

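The bowl has moved about 2 mm further and is firmly seated: its rim centre is now about (267.6,226.3) px, near the drop point. Next I'll move with shut fingers to above the paddle.

```bash
python3 -m crank '{"translation":[[0.02,-0.002,-0.02],[0.06,-0.006,-0.022],[0.105,-0.01,-0.022],[0.15,-0.014,-0.022],[0.195,-0.018,-0.022],[0.24,-0.022,-0.022],[0.285,-0.026,-0.022],[0.325,-0.029,-0.022],[0.35,-0.031,-0.022],[0.365,-0.0325,-0.01],[0.365,-0.0325,0.02],[0.365,-0.0325,0.05],[0.365,-0.0325,0.065],[0.365,-0.0325,0.065]],"angular":[[0,0,0],[0,0,0],[0,0,0],[0,0,0],[0,0,0],[0,0,0],[0,0,0],[0,0,0],[0,0,0],[0,0,0],[0,0,0],[0,0,0],[0,0,0],[0,0,0]],"claw":[-1,-1,-1,-1,-1,-1,-1,-1,-1,-1,-1,-1,-1,-1]}'
python3 - <<'E'
from h import *
delta([487.7,233.5,121],102.35)
im=save('top','top8.png'); cv2.imwrite('pics/t8z.png',cv2.resize(im[180:300,140:300,::-1],None,fx=5,fy=5,interpolation=cv2.INTER_CUBIC))
im=save('scene','scene8.png'); cv2.imwrite('pics/s8z.png',cv2.resize(im[120:255,220:400,::-1],None,fx=4.4,fy=4.4,interpolation=cv2.INTER_CUBIC))
E
```

```text
time: 15.5
position: [483.4, 234.6, 149.8]
tcp_rot: [0.626, 0.78, -0.001, -0.001]
contact_force: [0.3, -0.6, 0.3]
gripper_width: -0.2
t 15.5 pos [483.4 234.6 149.8] -> [487.7, 233.5, 121] dxyz [-0.002   0.004   0.0288] rot [-0.1  0.   0.1] F [ 0.3 -0.6  0.3]
```

View pics/t8z.png

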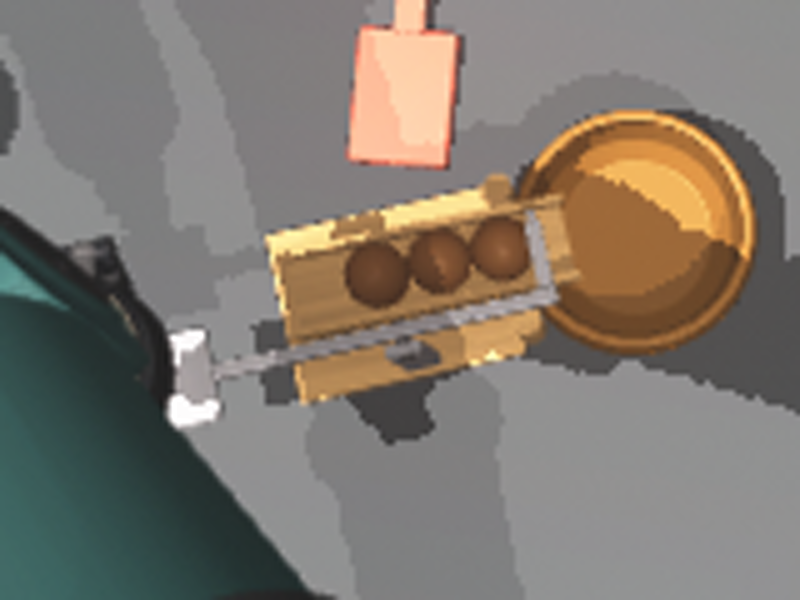

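View pics/s8z.png

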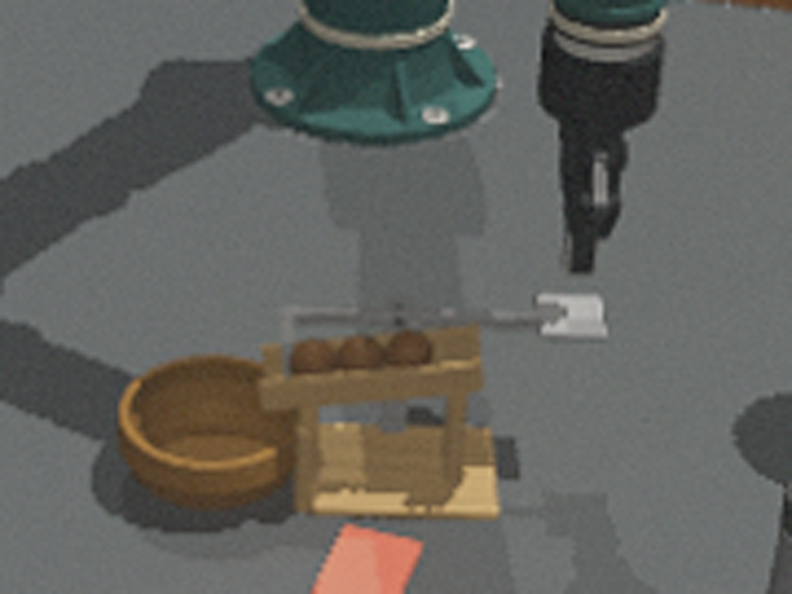

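The fingertips hang over the paddle (580,270 in the zoom). Bowl and walnuts are unchanged. I'll press along the paddle's arc.

```bash
python3 -m crank '{"translation":[[-0.001,0.002,0.01],[-0.002,0.004,0.02],[-0.002,0.004,0.025],[-0.002,0.004,0.029],[-0.002,0.004,0.033],[-0.0025,0.004,0.038],[-0.003,0.004,0.043],[-0.0035,0.004,0.048],[-0.0045,0.004,0.053],[-0.0055,0.004,0.058],[-0.0065,0.004,0.063],[-0.0075,0.004,0.068],[-0.0085,0.004,0.073],[-0.0095,0.004,0.077],[-0.01,0.004,0.079],[-0.01,0.004,0.079]],"angular":[[0,0,0],[0,0,0],[0,0,0],[0,0,0],[0,0,0],[0,0,0],[0,0,0],[0,0,0],[0,0,0],[0,0,0],[0,0,0],[0,0,0],[0,0,0],[0,0,0],[0,0,0],[0,0,0]],"claw":[-1,-1,-1,-1,-1,-1,-1,-1,-1,-1,-1,-1,-1,-1,-1,-1]}'
python3 - <<'E'
from h import *
im=save('scene','scene9.png'); cv2.imwrite('pics/s9z.png',cv2.resize(im[120:255,220:400,::-1],None,fx=4.4,fy=4.4,interpolation=cv2.INTER_CUBIC))
im=save('top','top9.png'); cv2.imwrite('pics/t9z.png',cv2.resize(im[180:300,140:300,::-1],None,fx=5,fy=5,interpolation=cv2.INTER_CUBIC))
E
```

```text
time: 17.6
position: [491.0, 224.5, 71.3]
tcp_rot: [0.627, 0.779, -0.0, 0.0]
contact_force: [1.5, -1.2, 4.1]
gripper_width: -0.0
```

View pics/s9z.png

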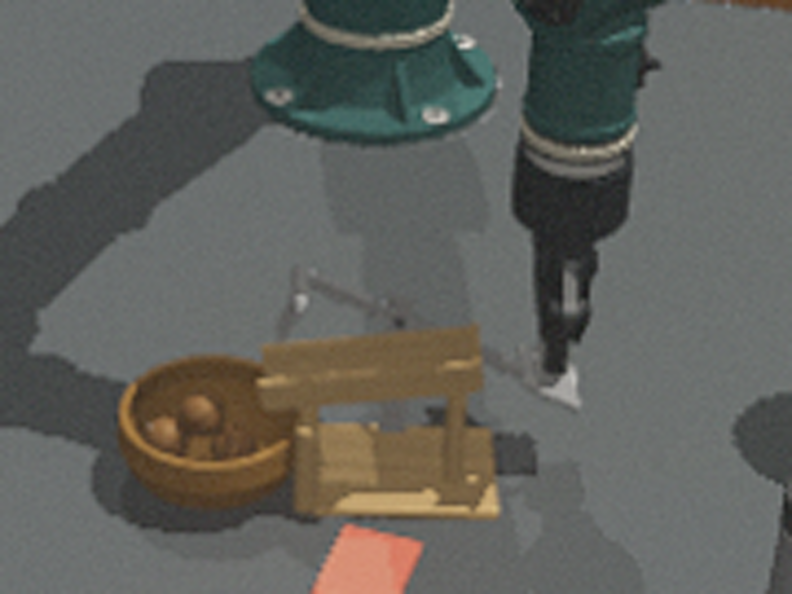

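View pics/t9z.png

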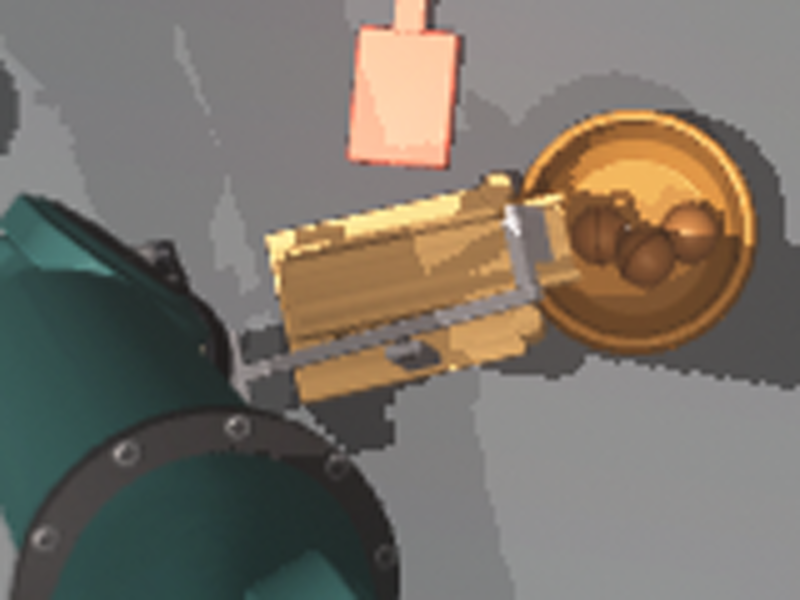

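All three walnuts are in the bowl, at (597,235), (645,255) and (692,232) in the top zoom, and the chute is empty. I'll let the paddle come up slowly along its arc, then rise clear.

```bash
python3 -m crank '{"translation":[[0,0,0],[0,0,0],[0.001,0,-0.005],[0.002,0,-0.01],[0.003,0,-0.015],[0.004,0,-0.02],[0.005,0,-0.025],[0.006,0,-0.03],[0.007,0,-0.035],[0.0075,0,-0.04],[0.008,0,-0.045],[0.008,0,-0.05],[0.008,0,-0.055],[0.008,0,-0.075],[0.008,0,-0.11],[0.008,0,-0.15],[0.008,0,-0.19],[0.008,0,-0.22],[0.008,0,-0.22]],"angular":[[0,0,0],[0,0,0],[0,0,0],[0,0,0],[0,0,0],[0,0,0],[0,0,0],[0,0,0],[0,0,0],[0,0,0],[0,0,0],[0,0,0],[0,0,0],[0,0,0],[0,0,0],[0,0,0],[0,0,0],[0,0,0],[0,0,0]],"claw":[-1,-1,-1,-1,-1,-1,-1,-1,-1,-1,-1,-1,-1,-1,-1,-1,-1,-1,-1]}'
python3 - <<'E'
from h import *
im=save('scene','scene10.png'); cv2.imwrite('pics/s10z.png',cv2.resize(im[120:255,220:400,::-1],None,fx=4.4,fy=4.4,interpolation=cv2.INTER_CUBIC))
im=save('top','top10.png')
for n in ['top','scene']:
  for k in ['bowl','mortar','canister','lidrack','spatula']:
    print(n,k,[(toworld(r['point'],n).round(),round(r['confidence'],2)) for r in arm.tip_of(k,n)[:1]])
s=arm.observe();print(s['time'],s['position'],s['contact_force'])
E
```

```text
time: 20.08
position: [489.8, 234.2, 293.7]
tcp_rot: [0.627, 0.779, 0.002, 0.001]
contact_force: [0.5, 0.7, 0.0]
gripper_width: 0.2
top bowl [(array([572.,   5.,   2.]), 0.8)]
top mortar [(array([420., 448.,   0.]), 0.6)]
top canister [(array([623., 420.,   2.]), 0.58)]
top lidrack [(array([ 420., -429.,    1.]), 0.73)]
top spatula [(array([753., 124.,  -1.]), 0.94)]
scene bowl [(array([571.,   5.,  -0.]), 0.94)]
scene mortar [(array([416., 443.,  -2.]), 0.94)]
scene canister [(array([623., 416.,   2.]), 0.77)]
scene lidrack [(array([ 423., -431.,    1.]), 0.69)]
scene spatula [(array([752., 127.,   1.]), 0.83)]
20.675 [488.72368404 233.16205383 290.98907937] [ 0.696708    0.28901179 -0.44332019]
```

View pics/s10z.png

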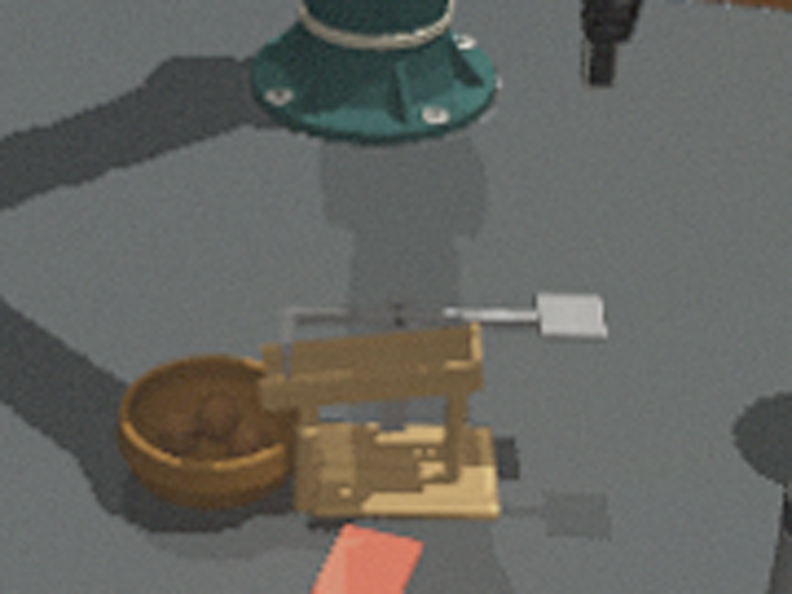

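View pics/top10.png

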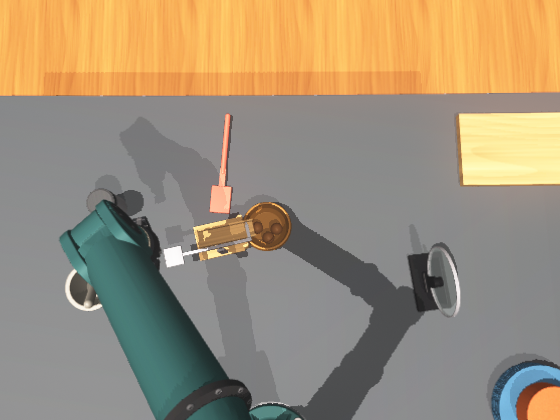

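The rocker is level again, the gate is down and the three walnuts are in the bowl. The arm is clear and the neighbouring objects haven't moved, so I'm handing in.

```bash
python3 -c "
from station import arm
print(arm.hand_in())"
```

```text
the job is handed in; nothing more can be done
None
```

I slid the bowl along the shelf with the open fingers as a cradle until it stopped against the dispenser's legs, and all three walnuts are now in it. I pressed the paddle with the shut fingertips, let it come back up, drew clear to about 290 mm and handed in at about 20.7 s of the 54 s allowed.

- **Bowl:** The first push stopped about 2–3 mm short of its final place, so I backed off and re-seated it along the stand's axis. The highest force I read while seating it was 12 N. The networks' last readings put it at about (571.5, 5), and my computed drop point is (568, 6). That difference is within their 4 mm error, but it means I did not confirm the 2 mm nestling fit to better than that, nor see contact with both legs directly.
- **Walnuts and rocker:** With the paddle down, both cameras showed three walnuts in the bowl and an empty chute. The paddle force I read then was about 4 N. Afterwards the rocker was level and the gate down.
- **Other objects:** The mortar, canister, lid rack and spatula read within about 5 mm of their first positions, which is measurement noise. The force on the tool was about zero at the end.

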